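Unlatch and slide open the filter cover

ROBOT

A 6-joint arm with a two-finger parallel gripper is mounted at the origin on the work surface. World frame = base frame: x ahead of the robot, y to its left, z up, the work surface at z = 0. Lengths are in m, angles in rad, forces in N, time in s.
With the tool pointing down it reaches from about 0.375 to 0.9 m from the base axis. Payload 3.1 kg.
Tool frame: the origin (TCP) lies on the front face of the gripper's body, between the roots of the fingers; the fingertips stand 70 mm ahead of it and the grasp point (between the pads) lies 51 mm ahead of it; z points along the fingers, y is the line along which they close (so a half turn about z gives the same grasp; the last joint's range is limited). The gripper opens to 87 mm and grips with 3 to 60 N. Pads are 19 mm wide; open, the fingers measure 117 mm over their backs; the gripper's body (75 mm by 190 mm) begins 51 mm behind the grasp point.
Start: joints at [1.014, 0.527, 1.433, -0, 1.181, -0.178], TCP at [0.231, 0.581, 0.292] pointing down, gripper open.
Joint ranges: [-3.08, 3.08], [-0.75, 2.2], [0.22, 2.44], [-1.43, 4.57], [0, 2.65], [-2.85, 2.85]. Speed limits (rad/s): [2.79, 2.79, 3.14, 3.14, 3.14, 3.14].

INTERFACE

Orientations are given as a unit quaternion [x, y, z, w].
In Python, from rig import robot, cams, ticket gives the robot as it stands. The module is installed in compiled form; this text tells all that it offers.
- The arm moves only by the shell command python3 -m crank 'ROWS' [FORCE]. ROWS is JSON, a list of rows, each a list of 7 numbers: the shift along the tool's x, y, z in cm, then the turn, a rotation vector about the tool's x, y, z in rad, then the closure, from 0 (fully open) to 1 (shut). A call has 1 to 5 rows; each row shifts and turns the commanded pose from where the row before left it, along the tool's axes as they then stand; what a row does not reach is not made up. A row lasts 1/8 s, in which the tool goes at most 62.5 mm and 10.7 degrees, less where a joint would pass 70% of its speed; a pose out of reach is approached as far as the arm can. A call is refused whole if a number of a shift passes 6.25 or a number of a turn 0.188, either way. A call with a gripper value outside its range is refused whole. The fingers move at their own pace and stop on an object; FORCE is the grip in N (left out, the last holds). Time passes only in rows, so rows that do not move let the fingers close. It gives the time, the measured TCP pose, the force, the opening and the grip force at its end, in the units of the state.
- robot.get_obs(): the state, without advancing time (a new reading comes with each control period).
- cams.camera(name): name is "scene" or "top" or "wrist"; returns the picture (400x640x3 uint8, red, green, blue); there is no depth.
- cams.camera_info(name): a dict with "intrinsics" (3x3 intrinsics, pixels), "pose" (4x4, takes a point from camera to world coordinates). Camera axes: x right, y down, z forward; pixel columns grow to the right and rows downward; lengths in m; the calibration is good to about 2 mm. The wrist camera is an equidistant fisheye: a pixel r from the principal point sees the ray r / f radians off the axis. A picture is of the moment at which its call begins: read the wrist's pose just before it. camera_info takes no time and is no camera call; for the wrist camera it gives the pose at the moment of the call.
- ticket.hand_in(): hands the job in; it is judged then, once.
The state is a dict: "time": time; "q": joint angles; "joint_velocities": joint speeds; "joint_torque": joint torques, N m; "position": TCP position; "tool_rot": TCP orientation; "ft_force": force on the tool from outside, world axes, zero at the start; "moment": the same for the moment, N m; "grip_width": finger opening in m; "grip_force": force on a finger pad.
Only numpy, scipy, OpenCV 4.12 (cv2) and the standard library are available. Lean on these libraries where they do the work, as an engineer would, in place of code of your own. Each camera call takes 0.05 s, during which the arm holds its last target. There are 200 camera calls.

TASK

On the small bench-top filter unit, press the snap tab fully in (it stays down), then push the released cover off its seat, along its guide rails over the tab, until the filter is fully uncovered and the cover lies flat on the deck at the other end. Use only the outside of the fingers: do not grip, lift or tip the cover, and leave everything else where it stands.

Things in the scene. Friction and masses are not known exactly. Their poses are not given: they have to be found in the camera images.
- filter_unit: fixed white filter unit, 70 mm high (its top is the deck). Origin: on its underside, below the middle of the cover's lane; it reaches x -50..+100, y -116..+116 mm. The lane (83 mm wide, between rails 8 mm high, 6 mm thick) runs along its own y axis: the seat at the +y end, the free deck at the -y end. The cover is pushed off towards -y. At zero yaw its axes are the world's
- seat (a point): middle of the cover's seat at deck height, at (0, +55, +70) mm in the unit's frame, above the filter opening (60 mm in x, 66 mm in y). A wall 8 mm high stands behind it, 46.5 mm towards +y
- deck_end (a point): foot of the inner face of the end stop (10 mm high) that closes the lane at its -y end, at (0, -108, +70) mm in the unit's frame
- cover: loose grey cover, about 0.15 kg, a plate 80 (x) x 90 (y) x 8 mm with a rib across its middle. Origin: centre of its underside; axes as the unit's. It starts on the seat, its front edge stopped by the tab. The filter is uncovered when it has gone about 80 mm towards -y; the end stop stops it at 118 mm. It slides easily (1 to 2 N)
- cover_rib (a point): centre of the cover's rib: 60 mm long (x), 10 mm thick (y), 18 mm high, its top 26 mm above the cover's underside (9 mm above this point) and 18 mm above the plate. The rib's +y face is the one to push on
- tab_top (a point): centre of the snap tab's top face. The tab is a block of 44 x 44 mm in the middle of the lane, 1.5 mm in front (-y) of the seated cover, centred at (0, -13.5) mm in the unit's frame; out, its top stands 10 mm above the deck (2 mm above the cover's plate); fully in, 2 mm below the deck
- tab (a joint): how far the snap tab is pressed straight down: 0 out (cover locked), 0.012 m fully in, against a hard stop. It is stiff (about 5 N all the way, more when pressed fast) and stays in once pressed in; half way in it still locks the cover
- jar: small white-capped screw jar, 32 mm across, 40 mm high, standing on the far shelf of the unit; leave it alone. Origin: centre of its underside
- beaker: glass beaker, 60 mm across, 70 mm high, on the bench beyond the unit; leave it alone. Origin: centre of its underside
- marker: marker pen lying on the bench on the near side of the unit, about 125 mm long, 14 mm thick; leave it alone. Origin: centre of its underside
- reagent: clear bottle with a screw cap, 70 mm across, 150 mm high; leave it alone. Origin: centre of its underside
- amber: amber bottle, 66 mm across, 140 mm high; leave it alone. Origin: centre of its underside
- flask: conical glass flask, 82 mm across, 130 mm high; leave it alone. Origin: centre of its underside
- pen_cup: cup of pens, 76 mm across, pens up to 126 mm high; leave it alone. Origin: centre of its underside
There are look-alikes about, which are no part of the job. There is more than one size of the cover; the job needs the smallest.

How it is judged:
On the way, in this order (a step that is already met when the one before it is completed fails the run):
1. the snap tab is pressed fully in while the cover is still on its seat (value of joint tab above 0.0095 m and y of cover in the frame of filter_unit above 0.045 m), for 0.1 s.
2. the cover is pushed off its seat, the filter uncovered (y of cover in the frame of filter_unit below -0.026 m), for 0.2 s.
At the end, for the whole second after the job is handed in: the tab is in (over 9.5 mm), the cover lies still and flat (within 0.06 rad, 4 mm in height) on the deck, its origin at least 81 mm from its seated place towards the end stop and not beyond the stop (value of joint tab above 0.0095 m and y of cover in the frame of filter_unit between -0.07 and -0.026 m and z of cover in the frame of filter_unit between 0.066 and 0.074 m and angle between cover's own z axis and vertical below 0.06 rad and linear speed of cover below 0.01 m/s); the robot touches nothing.
It fails at once if the cover is gripped or shoved hard (over 35 N from the fingers) (contact force between the fingers and cover above 35 N).
It fails at once if the cover is lifted more than 9 mm off the deck (z of cover in the frame of filter_unit above 0.079 m).
It fails at once if the cover is tipped more than 0.2 rad (angle between cover's own z axis and vertical above 0.2 rad).
It fails at once if a bystander is displaced by more than 20 mm (distance of any of jar, beaker, marker, reagent, amber, flask, pen_cup from where it was at the start of the episode above 0.02 m).
It fails at once if a bystander is tipped over (angle between any of jar, beaker, marker, reagent, amber, flask, pen_cup's own z axis and vertical above 0.4 rad).
It also fails if it takes over 40 s, if anything falls off the work surface, if the arm or the gripper's body presses on something with over 40 N, if the wrist force passes 120 N, or if a joint passes its speed limit or range.

## Working session

There is one attempt and no reset: what is moved stays moved. The work goes in short steps, Python scripts to look and compute and a shell command to move; the robot and the scene stay as the last step left them, time stands still between calls to the robot, and variables do not carry over. Pictures are saved under pics/ and viewed, at most 10 in all, crops included, and the job is handed in when it is done.

```bash
mkdir -p pics; cat > h.py <<'E'
import numpy as np, cv2
from rig import robot, cams, ticket
def snap(n,f):
    im=cams.camera(n); cv2.imwrite(f,im[:,:,::-1]); return im
def ray(n,u,v):
    i=cams.camera_info(n);K=np.array(i['intrinsics']);T=np.array(i['pose'])
    a=(u-K[0,2])/K[0,0];b=(v-K[1,2])/K[1,1]
    if n=='wrist':
        r=np.hypot(a,b);s=np.sinc(r/np.pi);d=np.array([a*s,b*s,np.cos(r)])
    else: d=np.array([a,b,1])
    return T[:3,3],T[:3,:3]@d
def atz(n,u,v,z):
    o,d=ray(n,u,v);return (o+d*(z-o[2])/d[2]).round(4)
E
python3 - <<'E'
from h import *
snap('top','pics/t.png');snap('scene','pics/s.png')
o=robot.get_obs();print(o)
for n in('top','scene'):print(cams.camera_info(n))
E
```

```text
{'time': 0.1, 'q': array([ 1.01448981e+00,  5.28363834e-01,  1.43378889e+00, -1.84592265e-05,
        1.18142452e+00, -1.78533099e-01]), 'joint_velocities': array([-3.12567429e-04, -1.60007668e-03, -1.71108318e-03, -1.74554712e-05,
        7.75634719e-04,  8.62395403e-04]), 'joint_torque': array([ 2.07701228e-04, -4.40988994e+01, -1.77151287e+01,  6.35128794e-02,
        5.34421694e-02, -4.77285948e-05]), 'position': array([0.23023878, 0.5804667 , 0.29137044]), 'tool_rot': array([ 1.87761982e-01,  9.82214057e-01, -9.29133980e-04, -3.48475918e-04]), 'ft_force': array([-0.00549496, -0.62422391,  0.19500884]), 'moment': array([-0.02897529,  0.00895853,  0.04138594]), 'grip_force': 0.0, 'grip_width': 0.08726173537007344}
{'intrinsics': array([[368.82169851,   0.        , 310.36421519],
       [  0.        , 368.82169851, 199.2615602 ],
       [  0.        ,   0.        ,   1.        ]]), 'pose': array([[ 5.54564976e-04, -9.97418529e-01,  7.18050874e-02,
         4.79170767e-01],
       [-9.99994686e-01, -3.22457232e-04,  3.24402101e-03,
         8.73197048e-03],
       [-3.21249259e-03, -7.18065048e-02, -9.97413408e-01,
         1.11901061e+00],
       [ 0.00000000e+00,  0.00000000e+00,  0.00000000e+00,
         1.00000000e+00]])}
{'intrinsics': array([[491.17031047,   0.        , 309.104144  ],
       [  0.        , 491.17031047, 202.09875493],
       [  0.        ,   0.        ,   1.        ]]), 'pose': array([[-0.31990879,  0.64195202, -0.69681846,  1.41076549],
       [ 0.94720629,  0.20007766, -0.25053779,  0.32065834],
       [-0.02141544, -0.74018007, -0.67206759,  0.93335291],
       [ 0.        ,  0.        ,  0.        ,  1.        ]])}
```

View pics/t.png

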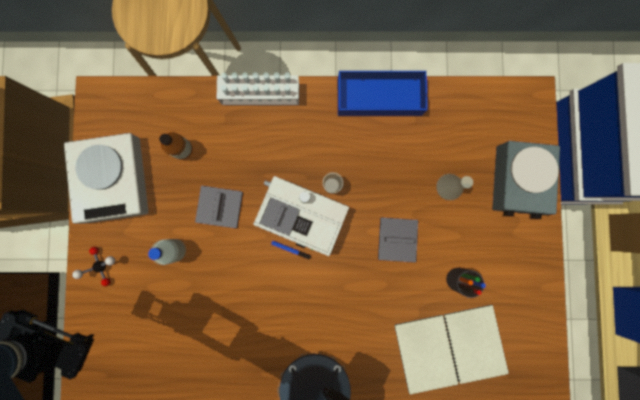

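View pics/s.png

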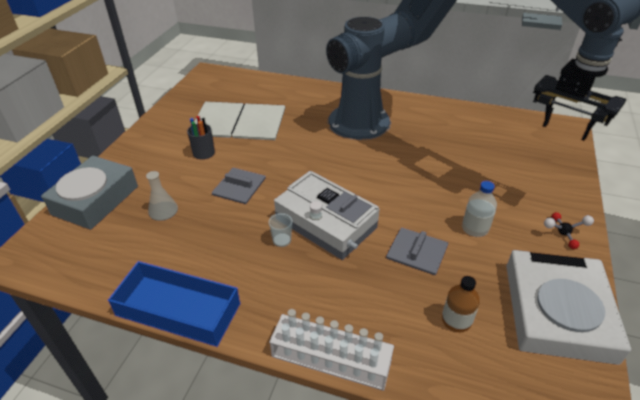

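The top view shows the unit at about (301,215). Its cover sits at about (279,215) and the black tab at (302,227). The jar is at (305,196), the beaker at (333,183) and the marker at (290,249). The other two grey plates are look-alikes. Next I enlarge this area.

```bash
python3 - <<'E'
import cv2
im=cv2.imread('pics/t.png')[165:265,240:360]
cv2.imwrite('pics/tc.png',cv2.resize(im,None,fx=6,fy=6,interpolation=cv2.INTER_CUBIC))
E
```

```text
(no output)
```

View pics/tc.png

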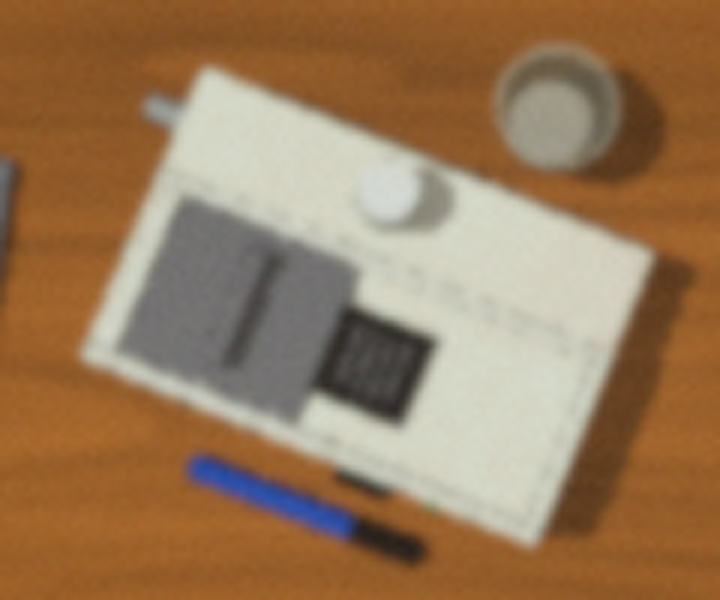

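The corners of the deck in the crop are (205,68), (655,252), (535,545) and (82,355). The cover corners are (185,198), (358,268), (300,420) and (120,350), and the tab centre is at (376,364). I fit the unit's pose to these.

```bash
cat >> h.py <<'E'
def fit(local,world):
    l=np.array(local);w=np.array(world);lc=l.mean(0);wc=w.mean(0)
    a=l-lc;b=w-wc
    yaw=np.arctan2((a[:,0]*b[:,1]-a[:,1]*b[:,0]).sum(),(a*b).sum())
    c,s=np.cos(yaw),np.sin(yaw);R=np.array([[c,-s],[s,c]]);t=wc-R@lc
    return yaw,R,t,(w-(l@R.T+t))
E
python3 - <<'E'
from h import *
p=[(205,68),(655,252),(535,545),(82,355),(376,364)]
zs=[.07]*4+[.08]
W=[atz('top',240+u/6,165+v/6,z)[:2] for (u,v),z in zip(p,zs)]
L=[(.1,.116),(.1,-.116),(-.05,-.116),(-.05,.116),(0,-.0135)]
y,R,t,r=fit(L,W);print(np.array(W),y,np.degrees(y),t,(r*1000).round(1))
for n,l in dict(tab=(0,-.0135),rib=(0,.055),jar=(0,0)).items():print(n,R@l+t)
for (u,v) in [(185,198),(358,268),(300,420),(120,350)]:
    print((R.T@(atz('top',240+u/6,165+v/6,.078)[:2]-t)*1000).round(1))
for (u,v),z in [((390,192),.11),((558,110),.07)]:
    print((R.T@(atz('top',240+u/6,165+v/6,z)[:2]-t)*1000).round(1))
E
```

```text
[[ 0.6205  0.1159]
 [ 0.5326 -0.0983]
 [ 0.3948 -0.041 ]
 [ 0.4837  0.1731]
 [ 0.4796  0.0337]] -0.3922933749917843 -22.476754717972195 [0.48479154 0.04682107] [[-1.   0.1]
 [-0.2  0.3]
 [ 0.6  0.3]
 [ 0.8 -0. ]
 [-0.  -0.6]]
tab [0.47963037 0.0343466 ]
rib [0.50581851 0.09764297]
jar [0.48479154 0.04682107]
[37.8 99.3]
[38.5 11. ]
[-37.6   8.8]
[-39.8  99.5]
[75.3  9.4]
[144.8 -47.7]
```

The fit residuals are under 1 mm. The measured tab and cover corners agree with the given geometry, with unit yaw at -22.5°. The tool's y axis is already along the lane. I move above the tab with the fingers shut.

```bash
python3 -m crank '[[-3.9,-3.8,0,0,0,0.014,1],[-3.9,-3.8,0,0,0,0,1],[-3.9,-3.8,0,0,0,0,1],[-3.9,-3.8,0,0,0,0,1],[-3.9,-3.8,0,0,0,0,1]]' 20 ; python3 -m crank '[[-3.9,-3.8,0,0,0,0,1],[-3.9,-3.8,0,0,0,0,1],[-3.9,-3.8,0,0,0,0,1],[-3.9,-3.8,0,0,0,0,1],[-3.9,-3.8,0,0,0,0,1]]'; python3 -m crank '[[-3.9,-3.8,0,0,0,0,1],[0,0,3,0,0,0,1],[0,0,3,0,0,0,1],[0,0,0,0,0,0,1],[0,0,0,0,0,0,1]]'
cat >> h.py <<'E'
YAW=-.3923;T=np.array([.48479,.04682]);c,s=np.cos(YAW),np.sin(YAW);RU=np.array([[c,-s],[s,c]])
from scipy.spatial.transform import Rotation as Ro
def go(l,ztip):
    o=robot.get_obs();p=o['position'];R=Ro.from_quat(o['tool_rot']).as_matrix()
    g=np.r_[RU@np.array(l)+T,ztip+.07]
    print('t',o['time'],'tip local mm',(RU.T@(p[:2]-T)*1000).round(1),((p[2]-.07)*1000).round(1),'f',o['ft_force'].round(1),'w',o['grip_width'],'rows cm',(R.T@(g-p)*100).round(2),'toolR',R.round(3).tolist())
E
python3 - <<'E'
from h import *
go((0,-.017),.085);snap('wrist','pics/w.png')
E
```

```text
time: 0.72
position: [0.3392, 0.3295, 0.2921]
tool_rot: [0.194, 0.981, -0.0, -0.0]
ft_force: [1.2, 0.2, 0.2]
grip_width: 0.0446
grip_force: 0.0
time: 1.35
position: [0.4469, 0.0794, 0.2921]
tool_rot: [0.195, 0.981, 0.0, -0.0]
ft_force: [1.3, 0.5, 1.0]
grip_width: 0.0017
grip_force: 0.0
time: 1.98
position: [0.4684, 0.0312, 0.2328]
tool_rot: [0.194, 0.981, 0.0, 0.0]
ft_force: [-0.3, 0.5, 0.3]
grip_width: 0.0004
grip_force: 0.0
t 1.975 tip local mm [ -9.1 -20.7] 162.8 f [-0.3  0.5  0.3] w 0.00041883338831869737 rows cm [-0.91  0.37  7.78] toolR [[-0.924, 0.382, 0.001], [0.382, 0.924, -0.0], [-0.001, 0.0, -1.0]]
```

View pics/w.png

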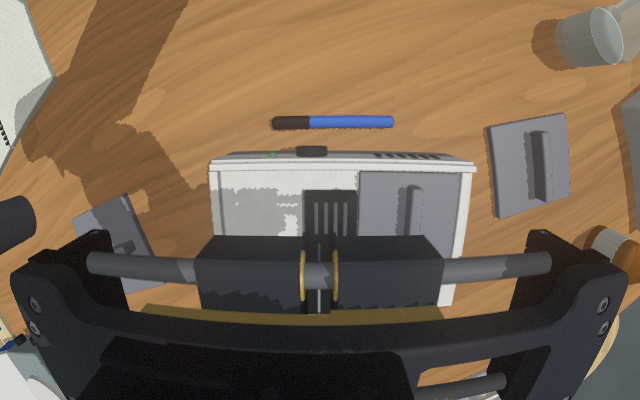

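The wrist view shows the closed fingers over the tab, with its near edge at (304,191)–(356,191). The cover's corner is at (358,171) and the rib's near end at (415,187). I check these against the model.

```bash
python3 - <<'E'
from h import *
for u,v,z in [(304,191,.08),(356,191,.08),(358,171,.078),(464,171,.078),(415,187,.096)]:
    print((RU.T@(atz('wrist',u,v,z)[:2]-T)*1000).round(1))
E
python3 -m crank '[[-0.9,0.37,3,0,0,0,1],[0,0,3,0,0,0,1],[0,0,1,0,0,0,1],[0,0,0,0,0,0,1]]'
python3 -c "from h import *;go((0,-.017),.067)"
```

```text
[-22.7 -33. ]
[-22.8   9.4]
[-39.   10.8]
[-41.  105.4]
[-30.   54.2]
time: 2.52
position: [0.478, 0.0312, 0.1626]
tool_rot: [0.194, 0.981, -0.0, 0.0]
ft_force: [-0.4, 0.5, 0.7]
grip_width: 0.0003
grip_force: 0.0
t 2.525 tip local mm [ -0.3 -17. ] 92.6 f [-0.4  0.5  0.7] w 0.00025916641881256136 rows cm [-0.03  0.    2.56] toolR [[-0.924, 0.381, 0.0], [0.381, 0.924, -0.0], [-0.0, 0.0, -1.0]]
```

The two views agree to within about 2 mm. I press gently.

```bash
python3 -m crank '[[0,0,0.9,0,0,0,1],[0,0,0.35,0,0,0,1],[0,0,0.3,0,0,0,1],[0,0,0.3,0,0,0,1],[0,0,0,0,0,0,1]]'; python3 -m crank '[[0,0,0.3,0,0,0,1],[0,0,0.2,0,0,0,1],[0,0,0.1,0,0,0,1],[0,0,0,0,0,0,1]]'
python3 -c "from h import *;go((0,-.017),.067)"
```

```text
time: 3.15
position: [0.4781, 0.031, 0.1439]
tool_rot: [0.195, 0.981, 0.0, 0.0]
ft_force: [-0.4, 0.9, 2.2]
grip_width: 0.0008
grip_force: 1.0
time: 3.65
position: [0.4781, 0.031, 0.1381]
tool_rot: [0.195, 0.981, 0.0, 0.0]
ft_force: [-0.3, 0.9, 6.1]
grip_width: 0.0007
grip_force: 3.1
t 3.65 tip local mm [ -0.2 -17.2] 68.1 f [-0.3  0.9  6.1] w 0.0007018819949851498 rows cm [-0.02  0.02  0.11] toolR [[-0.924, 0.382, 0.001], [0.382, 0.924, -0.0], [-0.001, 0.0, -1.0]]
```

Next I press onto the hard stop, looking for a clear force rise.

```bash
python3 -m crank '[[0,0,0.15,0,0,0,1],[0,0,0.1,0,0,0,1],[0,0,0,0,0,0,1]]'; python3 -m crank '[[0,0,0.1,0,0,0,1],[0,0,0,0,0,0,1],[0,0,0,0,0,0,1]]'
```

```text
time: 4.03
position: [0.478, 0.0311, 0.1378]
tool_rot: [0.194, 0.981, -0.0, 0.001]
ft_force: [-4.1, 0.5, 26.3]
grip_width: 0.0007
grip_force: 13.7
time: 4.4
position: [0.478, 0.0311, 0.1377]
tool_rot: [0.194, 0.981, -0.0, 0.001]
ft_force: [-5.4, 0.2, 35.9]
grip_width: 0.0004
grip_force: 17.9
```

The stop is reached at 36 N with the tip at 67.7 mm. I lift and go behind the rib.

```bash
python3 -m crank '[[0,0,-3,0,0,0,1],[0,0,-2,0,0,0,1],[0,5,0,0,0,0,1],[0,5,0,0,0,0,1],[0,0,0,0,0,0,1]]'; python3 - <<'E'
from h import *
go((0,.083),.084);snap('wrist','pics/w2.png')
E
```

```text
time: 5.03
position: [0.5171, 0.1259, 0.184]
tool_rot: [0.193, 0.981, 0.0, 0.001]
ft_force: [0.3, -0.8, 0.4]
grip_width: 0.0007
grip_force: 0.0
t 5.025 tip local mm [-0.4 85.4] 114.0 f [ 0.3 -0.8  0.4] w 0.0007449942142756156 rows cm [-0.04 -0.25  3.  ] toolR [[-0.926, 0.378, 0.002], [0.378, 0.926, 0.0], [-0.002, 0.001, -1.0]]
```

View pics/w2.png

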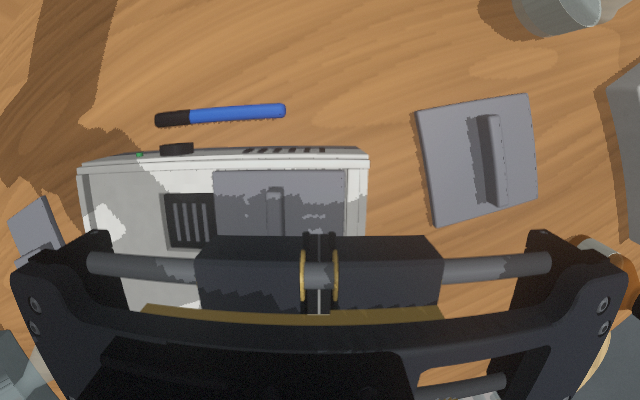

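The tab at (190,220) now looks sunk. The rib at (275,200) is clear of the fingers, which are behind it. I lower to a tip height of 84 mm.

```bash
python3 -m crank '[[0,-0.2,2,0,0,0,1],[0,0,1,0,0,0,1],[0,0,0,0,0,0,1]]';python3 -m crank '[[0,-0.5,0,0,0,0,1],[0,-0.5,0,0,0,0,1],[0,-0.5,0,0,0,0,1],[0,-0.5,0,0,0,0,1],[0,0,0,0,0,0,1]]'; python3 - <<'E'
from h import *
go((0,-.025),.084)
E
```

```text
time: 5.45
position: [0.5143, 0.1208, 0.1533]
tool_rot: [0.195, 0.981, -0.0, -0.001]
ft_force: [0.5, -0.6, -0.7]
grip_width: 0.0003
grip_force: 0.0
time: 6.08
position: [0.5075, 0.1027, 0.1544]
tool_rot: [0.195, 0.981, -0.0, -0.0]
ft_force: [0.2, -0.2, 0.3]
grip_width: 0.0009
grip_force: 0.0
t 6.075 tip local mm [-0.4 60.3] 84.4 f [ 0.2 -0.2  0.3] w 0.0008944838488128372 rows cm [-0.04 -8.53  0.05] toolR [[-0.924, 0.382, -0.0], [0.382, 0.924, -0.0], [-0.0, -0.0, -1.0]]
```

```bash
python3 - <<'E'
from h import *
snap('wrist','pics/w3.png')
E
```

```text
(no output)
```

View pics/w3.png

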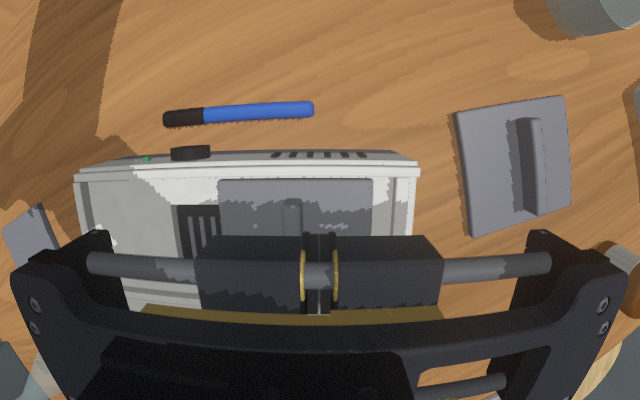

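The cover's near edge now runs from (218,182) to (373,180), and it overlaps the tab, so it is sliding. I compute its position.

```bash
python3 - <<'E'
from h import *
for u,v,z in [(218,182,.078),(373,182,.078)]:
    print((RU.T@(atz('wrist',u,v,z)[:2]-T)*1000).round(1))
E
python3 -m crank '[[0,-1,0,0,0,0,1],[0,-1,0,0,0,0,1],[0,-1,0,0,0,0,1],[0,-1,0,0,0,0,1],[0,-1,0,0,0,0,1]]'; python3 -m crank '[[0,-1,0,0,0,0,1],[0,-1,0,0,0,0,1],[0,0,0,0,0,0,1]]'
python3 -c "from h import *;go((0,-.025),.084)"
```

```text
[-38.   2.]
[-37.7  90.1]
time: 6.75
position: [0.4882, 0.0562, 0.1543]
tool_rot: [0.195, 0.981, 0.0, 0.0]
ft_force: [0.7, 2.8, 1.8]
grip_width: 0.0005
grip_force: 1.1
time: 7.12
position: [0.4801, 0.0376, 0.154]
tool_rot: [0.195, 0.981, -0.0, -0.001]
ft_force: [0.4, -0.0, 0.3]
grip_width: 0.0004
grip_force: 0.0
t 7.125 tip local mm [ -0.8 -10.3] 84.0 f [ 0.4 -0.   0.3] w 0.00042717801557670346 rows cm [-0.08 -1.47  0.01] toolR [[-0.924, 0.382, -0.002], [0.382, 0.924, -0.0], [0.001, -0.001, -1.0]]
```

The cover's centre is about 14 mm ahead of the tip, so it is at about -24 mm now. I push 20 mm more, then back off and lift.

```bash
python3 -m crank '[[0,-0.7,0,0,0,0,1],[0,-0.7,0,0,0,0,1],[0,-0.6,0,0,0,0,1],[0,0,0,0,0,0,1],[0,0,0,0,0,0,1]]'; python3 -m crank '[[0,1,0,0,0,0,1],[0,0,-4,0,0,0,1],[0,0,-5,0,0,0,1],[0,6,0,0,0,0,1],[0,6,0,0,0,0,1]]';python3 -m crank '[[0,6,0,0,0,0,1],[0,6,0,0,0,0,1],[0,0,0,0,0,0,1],[0,0,0,0,0,0,1]]'; python3 - <<'E'
from h import *
print(robot.get_obs()['position'])
im=snap('top','pics/t2.png')[165:265,240:360,::-1]
cv2.imwrite('pics/t2c.png',cv2.resize(im,None,fx=6,fy=6,interpolation=cv2.INTER_CUBIC))
E
```

```text
time: 7.75
position: [0.4732, 0.0199, 0.1543]
tool_rot: [0.195, 0.981, -0.0, -0.0]
ft_force: [0.0, -0.8, 0.2]
grip_width: 0.0005
grip_force: 0.0
time: 8.38
position: [0.524, 0.1416, 0.2456]
tool_rot: [0.195, 0.981, 0.0, 0.001]
ft_force: [0.3, 0.3, -0.4]
grip_width: 0.0006
grip_force: 0.0
time: 8.88
position: [0.5677, 0.2514, 0.2437]
tool_rot: [0.194, 0.981, -0.001, -0.001]
ft_force: [0.5, -0.2, -1.0]
grip_width: 0.0004
grip_force: 0.0
[0.56772886 0.25143072 0.24368921]
```

View pics/t2c.png

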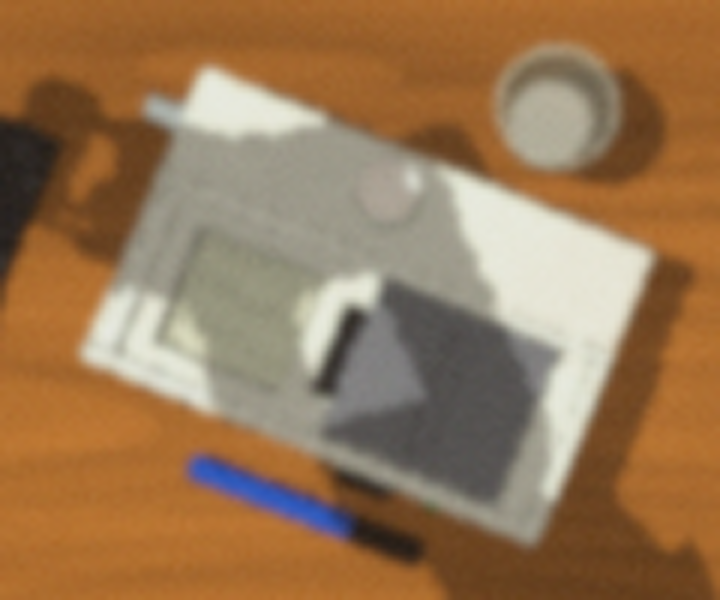

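The filter is uncovered. The cover's corners are at (385,280), (560,352), (497,500) and (322,435), and the other objects have not moved.

```bash
python3 - <<'E'
from h import *
c=(RU.T@(atz('top',240+441/6,165+392/6,.078)[:2]-T)*1000).round(1);print(c)
if -64<c[1]<-32: print(ticket.hand_in())
E
```

```text
[ -0.2 -47.3]
the job is handed in; nothing more can be done
None
```

The job is handed in: the tab was pressed to its hard stop, the cover was pushed to about y = -47 mm in the unit's frame (allowed -70 to -26 mm), the filter is uncovered, and nothing else moved in the last picture; the judge's result was not shown.

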